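Slide a loaded ink tray over the gap into its dock and bolt it in

ROBOT

A 7-joint arm with a two-finger parallel gripper is mounted at the origin on a cart in front of the work surface, level with it; the furniture and walls round the work are solid. World frame = base frame: x ahead of the robot, y to its left, z up, the work surface at z = 0. Lengths are in mm, angles in rad, forces in N, time in s.
With the tool pointing down it reaches from about 350 to 900 mm from the base axis. Payload 8.1 kg.
Tool frame: the origin (TCP) lies at the very end of the fingers, on their centre line; the grasp point (between the pads) lies 19 mm behind it; z points along the fingers, y is the line along which they close (so a half turn about z gives the same grasp; the last joint's range is limited). The gripper opens to 85 mm and grips with 20 to 120 N. Pads are 22 mm wide; open, the fingers measure 114 mm over their backs; the gripper's body (76 mm by 85 mm) begins 54 mm behind the grasp point. The pads swing forward as they close: fully open they stand 13 mm farther back than shut.
Start: joints at [-1.221, 0.434, 0.025, 1.573, -0.012, 1.134, -0.075], TCP at [273.456, 562.017, 231.323] pointing down, gripper open.
Joint ranges: [-2.62, 2.62], [-0.44, 2.09], [-1.27, 1.32], [0.08, 2.57], [-1.32, 4.46], [0.12, 2], [-2.74, 2.74]. Speed limits (rad/s): [2.22, 2.22, 3.01, 3.01, 3.14, 3.14, 3.14].

INTERFACE

Orientations are given as a rotation vector (axis times angle).
In Python, from rig import ctrl, viewer gives the robot as it stands.
- The arm moves only by the tool arm_command, never from a script. Its argument "commands" is a list of rows, each a list of 3 entries, a list of its own where there are three numbers: the opening, from 0 (shut) to 1 (fully open), then the shift along the tool's x, y, z in m, then the turn about the tool's z in degrees. In form: [[claw, [dx, dy, dz], roll], ...]. A call has 1 to 10 rows; each row is the pose to reach, as a shift and turn from the pose commanded when the call began, along the tool's axes at that moment; what a row does not reach only later rows make up. A row lasts 1/8 s, in which the tool goes at most 62.5 mm and 10.7 degrees, less where a joint would pass 70% of its speed; a pose out of reach is approached as far as the arm can. A call with a gripper value outside its range is refused whole. The fingers move at their own pace and stop on an object; "grip_force" is the grip in N (left out, the last holds). Time passes only in rows, so rows that repeat a pose let the fingers close. It gives the time, the measured TCP pose, the force, the opening and the grip force at its end, in the units of the state.
- ctrl.read_state(): the state, without advancing time (a new reading comes with each control period).
- viewer.read_camera(name): name is "side" or "top"; returns (picture, depth): 384x512x3 uint8, blue, green, red; 384x512 float32, mm along the optical axis (not along the pixel's ray), 0 where there is no reading.
- viewer.camera_model(name): a dict with "camera_matrix" (3x3 intrinsics, pixels), "R" (3x3) and "t" (3): a world point X has camera coordinates R X + t. Camera axes: x right, y down, z forward; pixel columns grow to the right and rows downward; lengths in mm; the calibration is good to about 2 mm. A picture is of the moment at which its call begins. camera_model takes no time and is no camera call.
- ctrl.job_done(): hands the job in; it is judged then, once.
The state is a dict: "time_s": time; "joint_pos": joint angles; "dq": joint speeds; "effort": joint torques, N m; "tcp_pos": TCP position; "ee_rot": TCP orientation; "wrist_force": force on the tool from outside, world axes, zero at the start; "torque": the same for the moment, N m; "opening": finger opening in mm; "grip_force": force on a finger pad.
Only numpy, scipy, OpenCV 4.12 (cv2) and the standard library are available. Lean on these libraries where they do the work, as an engineer would, in place of code of your own. Each camera call takes 0.05 s, during which the arm holds its last target. There are 200 camera calls.

TASK

Slide the nose-heavy tray with its ink tub off the wooden stand, across the gap and into the metal dock, keeping it level so that its nose does not sag into the gap, and without lifting it off the surfaces. Push it home with a gentle, steady push of about 15 N for a moment against the rubber bumper at the end of the dock, never a hard shove. Then slide the bolt fully in behind the tray, leave the tub standing in the tray, and let go, with everything else on the bench left undisturbed.

Things in the scene. Friction and masses are not known exactly. Their poses are not given: they have to be found in the camera images.
- dock: Grey metal dock fixed to the bench: deck 160 mm (x) by 265 mm (y), top 50 mm above its origin, which lies on the bench. The tray enters over the deck's +y edge (y = +120 mm) moving along -y. Side rails 13 mm high leave a channel 128 mm wide centred on x = 0, from y = -110 to +58 mm, flared to 138 mm at y = +95 mm. Stop at the -y end; the bolt crosses at y = +109 mm
- dock_home (a point): Point on the deck in the middle of the channel (dock frame 0, 0, 50 mm), axes as the dock's. With the tray home its origin is at x = 0, y = -20 to +4 mm from here (as the bumper screw happens to be set), z = 0, axes parallel
- stop: Dark steel crossbar 110 x 18 x 34 mm fixed on the deck at the -y end; origin at the centre of its underside, axes as the dock's. It carries a round black rubber bumper, 22 mm across, centre 13 mm above the deck, on a screw pointing to +y. The bumper's face stands 15 to 39 mm in +y from this origin, set anew each time and not measured; it does not yield: find it by feel
- stand: Plywood loading stand fixed to the bench, 140 mm (x) by 205 mm (y), its top 50 mm above the bench, level with the dock's deck. Origin on the bench below the middle of its -y edge, the edge at the gap; it extends to +y. Axes parallel to the dock's. The gap to the dock's deck is 80 to 92 mm wide.
- tray: Loose grey plastic tray, 120 mm (x) by 190 mm (y), walls 18 mm high, floor 4 mm, 0.25 kg; origin at the centre of its underside. The nose (-y) carries the ink tub between nose wall and a low rib; the tail (+y) has an upright grip plate. Loaded, it balances 60 to 72 mm behind its nose edge, so it tips into the gap unless its tail is gripped level or pressed down
- tray_nose (a point): Middle of the bottom edge of the tray's nose (tray frame 0, -95, 0 mm)
- tray_grip (a point): Middle of the top edge of the tray's upright grip plate, 52 mm above the tray's underside (tray frame 0, +91, 52 mm). The plate is 50 mm wide along the tray's x, 8 mm thick along y, and free from 18 mm above the underside, but for two 14 mm high ribs inside. Dragging the loaded tray takes 2 to 7 N
- ink_tub: Closed round ink tub with a grey lid, 74 mm across, 68 mm high, 0.3 to 0.63 kg, standing loose in the nose of the tray; origin at the centre of its underside, z up
- bolt (a joint): How far the steel bolt is slid in, in m: about 0 = drawn back (clear of the tray's path), 0.045 = fully in behind the tray, where it stops. It slides along the dock's +x with about 2 N of friction and stays where it is left
- bolt_pin (a point): Centre of the top of the bolt's upright round pin (12 mm across with a 14 mm black cap, its top 60 mm above the deck, free from 12 mm above the deck); moves along the dock's +x with the bolt
- brush: Flat brush 219 x 25 x 10 mm lying on the bench in the gap; bystander, origin under its middle
- open_tub: Small open white tub, 66 mm across, 80 mm high; bystander
- dye_bottle: Small green bottle with a dark cap, 42 mm across, 97 mm high; bystander
Things that resemble listed ones, but are neither listed nor needed, are in the scene too. What is shaped like the ink_tub but green or yellow is not meant.

How it is judged (in metres and radians):
On the way, in this order (a step that is already met when the one before it is completed fails the run):
1. the tray has been slid across the gap and its tail is over the dock (tray origin less than 25 mm short of the dock's) (y of tray in the frame of dock below 0.025 m), for 0.1 s.
2. the tray is pushed against the bumper with more than 5 N (beyond what its friction takes) for 0.3 s (contact force between tray and stop above 5 N), for 0.3 s.
At the end, for the whole second after the job is handed in: The tray lies flat on the dock's deck between the rails, its origin within 7 mm of the dock's x = 0 and between -24 and +9 mm of its y = 0, aligned within 0.08 rad; the bolt is in by more than 41 mm behind it; the tub stands upright on the tray's floor in the nose; all at rest and released (y of tray in the frame of dock between -0.024 and 0.009 m and x of tray in the frame of dock between -0.007 and 0.007 m and z of tray in the frame of dock between 0.046 and 0.054 m and angle between the y axis of tray and the y axis of dock, either way round below 0.08 rad and angle between tray's own z axis and vertical below 0.04 rad and value of joint bolt above 0.041 m and angle between ink_tub's own z axis and vertical below 0.1 rad and y of ink_tub in the frame of tray between -0.07 and -0.03 m and z of ink_tub in the frame of tray between 0 and 0.01 m and linear speed of each of tray, ink_tub below 0.01 m/s); the robot touches nothing.
It fails at once if the tray's nose sags more than 6 mm below the level of the stand and dock (z of tray_nose in the frame of dock below 0.044 m).
It fails at once if the tray is lifted more than 10 mm off the surfaces (its middle or its nose) (z of any of tray, tray_nose in the frame of dock above 0.06 m).
It fails at once if the tray is driven against the bumper with more than 25 N (contact force between tray and stop above 25 N).
It fails at once if the ink tub tips by more than 0.3 rad (angle between ink_tub's own z axis and vertical above 0.3 rad).
It fails at once if a bystander is moved by more than 30 mm (distance of any of brush, open_tub, dye_bottle from where it was at the start of the episode above 0.03 m).
It also fails if it takes over 67 s, if anything falls off the work surface, if the arm or the gripper's body presses on something with over 40 N, if the wrist force passes 120 N, or if a joint passes its speed limit or range.

## Working session

There is one attempt and no reset: what is moved stays moved. The work goes in short steps, Python scripts to look and compute and a tool call to move; the robot and the scene stay as the last step left them, time stands still between calls to the robot, and variables do not carry over. Pictures are saved under pics/ and viewed, at most 10 in all, crops included, and the job is handed in when it is done.

Besides the shell and the picture viewer there is one more tool, called after "Request:" by a JSON object that holds its "name" and its "arguments", one argument or row to a line. arm_command: Moves the arm, as the interface text tells. Its arguments: {"type":"object","properties":{"commands":{"type":"array","items":{"type":"array"}},"grip_force":{"type":"number"}},"required":["commands"]}

```bash
mkdir -p pics; cat > h.py <<'E'
import numpy as np, cv2
from rig import ctrl, viewer
def grab(n):
    im,d=viewer.read_camera(n); return im.copy(),d.copy()
def cloud(n,d):
    m=viewer.camera_model(n);K=np.array(m["camera_matrix"]);R=np.array(m["R"]);t=np.array(m["t"])
    v,u=np.mgrid[:d.shape[0],:d.shape[1]]
    p=np.stack([(u-K[0,2])/K[0,0]*d,(v-K[1,2])/K[1,1]*d,d],-1)
    return (p-t)@R
def ray(n,u,v,z):
    m=viewer.camera_model(n);K=np.array(m["camera_matrix"]);R=np.array(m["R"]);t=np.array(m["t"])
    c=-R.T@t; r=R.T@np.linalg.solve(K,[u,v,1.]); return c+r*(z-c[2])/r[2]
E
python3 - <<'E'
from h import *
for n in("side","top"):
    im,d=grab(n); cv2.imwrite(f"pics/{n}0.png",im); np.save(f"{n}0.npy",d)
    m=viewer.camera_model(n); print(n,-np.array(m["R"]).T@np.array(m["t"]),m["R"][2] if 1 else 0,(d>0).mean())
s=ctrl.read_state(); print({k:np.round(v,3) for k,v in s.items()})
E
```

```text
side [ 369.36762177 1224.96864596  554.91587628] [ 0.19194829 -0.87771606 -0.43905623] 0.9958241780598959
top [ 439.43400756  213.05839722 1432.32091024] [ 0.0921581   0.04253786 -0.99483537] 0.9958394368489584
{'time_s': np.float64(0.1), 'joint_pos': array([-1.221,  0.435,  0.025,  1.574, -0.012,  1.134, -0.075]), 'dq': array([ 0.   , -0.002, -0.001, -0.001, -0.001,  0.001,  0.001]), 'effort': array([ 3.0000e-03, -6.7175e+01,  1.0270e+00, -3.1691e+01,  1.6000e-02,
        7.0000e-03, -0.0000e+00]), 'tcp_pos': array([273.28 , 561.605, 230.614]), 'ee_rot': array([-7.050e-01, -3.061e+00,  2.000e-03]), 'wrist_force': array([-0.015,  1.034,  0.455]), 'torque': array([-0.075,  0.052, -0.009]), 'grip_force': np.float64(0.0), 'opening': np.float64(85.304)}
```

View pics/side0.png

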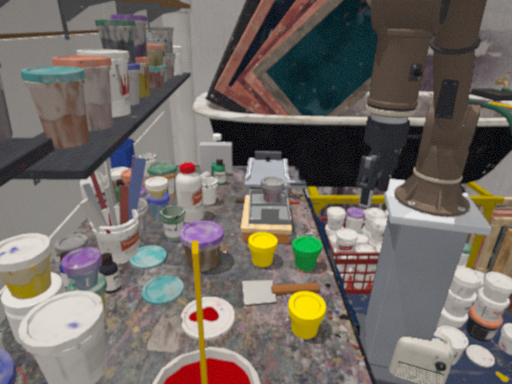

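View pics/top0.png

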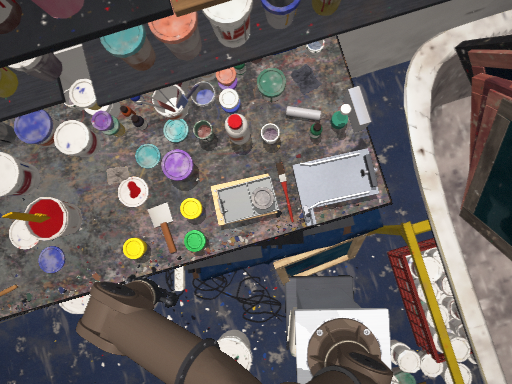

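The side view shows the tray with its tub on the stand at (268,205) and the dock behind it at (268,172). In the top view the stand and tray are at (245,200), the brush at (285,195) and the dock at (335,180). Things that could be taken for the ink tub:
- Grey-lidded tub in the tray, top (263,198): this is my choice.
- Yellow tubs at (190,208) and (135,248), and the green one at (195,240): not meant.
- Small white tub at (270,132).

I'll check the choice in one close crop.

```bash
python3 - <<'E'
from h import *
im=cv2.imread("pics/top0.png"); c=cv2.resize(im[140:232,200:392],None,fx=4,fy=4,interpolation=cv2.INTER_CUBIC); cv2.imwrite("pics/crop1.png",c)
d=np.load("top0.npy"); P=cloud("top",d)
sub=P[140:232,200:392]
for v in range(150,225,6): print(v,[tuple(np.round(P[v,u]).astype(int)) for u in range(206,388,14)])
E
```

```text
150 [(np.int64(721), np.int64(457), np.int64(-2)), (np.int64(719), np.int64(406), np.int64(0)), (np.int64(717), np.int64(356), np.int64(1)), (np.int64(715), np.int64(305), np.int64(1)), (np.int64(713), np.int64(255), np.int64(4)), (np.int64(712), np.int64(205), np.int64(-1)), (np.int64(710), np.int64(155), np.int64(0)), (np.int64(709), np.int64(105), np.int64(-4)), (np.int64(708), np.int64(55), np.int64(-4)), (np.int64(706), np.int64(6), np.int64(-5)), (np.int64(703), np.int64(-43), np.int64(-1)), (np.int64(692), np.int64(-81), np.int64(54)), (np.int64(701), np.int64(-143), np.int64(-6))]
156 [(np.int64(699), np.int64(458), np.int64(-3)), (np.int64(697), np.int64(406), np.int64(2)), (np.int64(696), np.int64(356), np.int64(-1)), (np.int64(693), np.int64(305), np.int64(4)), (np.int64(692), np.int64(256), np.int64(0)), (np.int64(691), np.int64(206), np.int64(-5)), (np.int64(688), np.int64(156), np.int64(2)), (np.int64(687), np.int64(106), np.int64(1)), (np.int64(685), np.int64(57), np.int64(4)), (np.int64(676), np.int64(14), np.int64(47)), (np.int64(671), np.int64(-31), np.int64(64)), (
[... 5993 characters left out ...]
np.int64(471), np.int64(-110), np.int64(-141)), (np.int64(470), np.int64(-162), np.int64(-139))]
222 [(np.int64(462), np.int64(461), np.int64(-1)), (np.int64(460), np.int64(403), np.int64(54)), (np.int64(459), np.int64(361), np.int64(2)), (np.int64(458), np.int64(311), np.int64(2)), (np.int64(457), np.int64(262), np.int64(-3)), (np.int64(456), np.int64(213), np.int64(-6)), (np.int64(454), np.int64(164), np.int64(1)), (np.int64(453), np.int64(115), np.int64(1)), (np.int64(452), np.int64(66), np.int64(-2)), (np.int64(451), np.int64(5), np.int64(-86)), (np.int64(449), np.int64(-46), np.int64(-87)), (np.int64(448), np.int64(-110), np.int64(-148)), (np.int64(447), np.int64(-161), np.int64(-138))]
```

View pics/crop1.png

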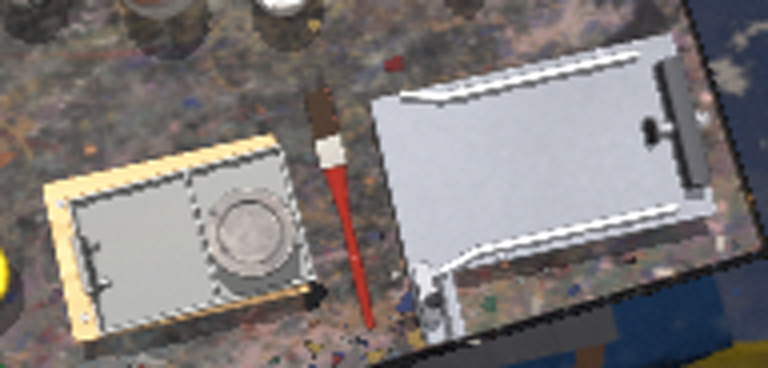

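The crop confirms the choice. The grey-lidded tub is at crop (248,232) behind the tray's rib, the grip plate is at the left wall (92,270), the bolt pin is near (432,300), and the bumper is at (650,130). Next I'll measure these precisely.

```bash
python3 - <<'E'
from h import *
d=np.load("top0.npy"); im=cv2.imread("pics/top0.png"); P=cloud("top",d); Z=P[...,2]
Zs=cv2.medianBlur(Z.astype(np.float32),3)
def fit(name,pts,z):
    w=np.array([ray("top",u,v,z)[:2] for u,v in pts])
    vx,vy,x0,y0=cv2.fitLine(w.astype(np.float32),cv2.DIST_HUBER,0,.01,.01).ravel()
    if abs(vy)>abs(vx) and vy<0 or abs(vx)>=abs(vy) and vx<0: vx,vy=-vx,-vy
    r=np.abs((w-[x0,y0])@[-vy,vx]); print(name,"pt",round(x0,1),round(y0,1),"heading deg",round(np.degrees(np.arctan2(vy,vx)),2),"res",r.mean().round(2)); 
H=Zs>28
def top(us,lo,hi): return [(u,lo+np.argmax(H[lo:hi,u])-.5) for u in us]
def bot(us,lo,hi): return [(u,hi-1-np.argmax(H[lo:hi,u][::-1])+.5) for u in us]
def lef(vs,lo,hi): return [(lo+np.argmax(H[v,lo:hi])-.5,v) for v in vs]
def rig(vs,lo,hi): return [(hi-1-np.argmax(H[v,lo:hi][::-1])+.5,v) for v in vs]
fit("dock +x edge",top(range(298,362),140,190),50)
fit("dock gap edge",lef(range(168,200),288,315),50)
fit("dock -x edge",bot(range(322,370),170,215),50)
fit("stand +x",top(range(216,262),170,210),50)
fit("stand -x",bot(range(225,275),195,230),50)
fit("stand tail",lef(range(190,220),200,235),50)
fit("stand/tray gap edge",rig(range(184,207),255,282),50)
# hi things
for nm,(u0,u1,v0,v1),zl,zh in [("plate",(214,234,196,220),85,115),("lid",(245,282,180,216),105,130),("pin",(298,322,204,224),90,125)]:
    m=np.zeros_like(H); m[v0:v1,u0:u1]=(Z[v0:v1,u0:u1]>zl)&(Z[v0:v1,u0:u1]<zh)
    q=P[m]; vv,uu=np.nonzero(m); print(nm,len(q),q.mean(0).round(1),"px",uu.mean().round(1),vv.mean().round(1), cv2.minAreaRect(np.float32(q[:,:2])) if len(q)>2 else '')
for n in ("top",):
  print([(u,v,P[v,u].round()) for u,v in((306,214),(307,216),(308,218),(308,212),(308,215),(305,213))])
a=cv2.resize(im[180:230,210:330],None,fx=6,fy=6,interpolation=cv2.INTER_CUBIC)
s=cv2.imread("pics/side0.png"); b=cv2.resize(s[145:245,230:310],None,fx=5.0,fy=5.0,interpolation=cv2.INTER_CUBIC)
cv2.imwrite("pics/crop_top.png",a); cv2.imwrite("pics/crop_side.png",b)
E
```

```text
dock +x edge pt 675.8 20.9 heading deg 100.83 res 0.86
dock gap edge pt 584.6 140.9 heading deg 10.9 res 0.81
dock -x edge pt 521.5 -24.4 heading deg 100.9 res 0.8
stand +x pt 604.9 337.2 heading deg 100.8 res 0.84
stand -x pt 469.0 302.5 heading deg 100.65 res 0.82
stand tail pt 526.8 451.3 heading deg -36.42 res 18.13
stand/tray gap edge pt 546.8 213.7 heading deg 13.09 res 0.83
plate 42 [512.6 396.   99.5] px 220.0 205.8 ((512.8507080078125, 396.5564880371094), (48.05610275268555, 7.794131755828857), 12.82792854309082)
lid 396 [533.8 255.8 117.7] px 262.0 197.8 ((534.0140380859375, 256.70758056640625), (71.66806030273438, 69.05253601074219), 43.18244171142578)
pin 16 [475.7 108.4 109.5] px 308.0 214.5 ((475.7252502441406, 108.13272857666016), (13.198410987854004, 10.036283493041992), 87.83643341064453)
[(306, 214, array([478., 115., 108.])), (307, 216, array([471., 112., 112.])), (308, 218, array([465., 105.,  67.])), (308, 212, array([485., 104.,  60.])), (308, 215, array([474., 108., 108.])), (305, 213, array([482., 114.,  58.]))]
```

View pics/crop_top.png

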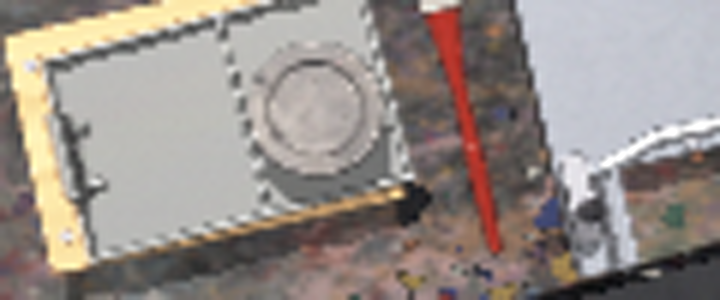

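View pics/crop_side.png

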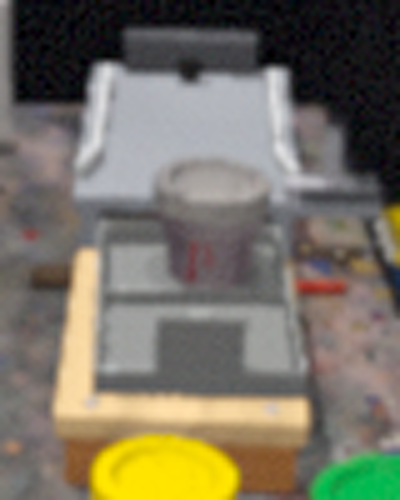

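The dock is fitted to better than 1 mm, with its y heading at 100.85°. The stand is parallel and in line with it, and the tray is turned about 2° and lies offset. I'll measure the tray edges against the wood.

```bash
cat >> h.py <<'E'
th=np.radians(10.85); ex=np.array([np.cos(th),np.sin(th)]); ey=np.array([-ex[1],ex[0]]); O=587.6*ex-91.5*ey
def dk(p): p=np.asarray(p)[...,:2]-O; return np.stack([p@ex,p@ey],-1)
E
python3 - <<'E'
from h import *
im=cv2.imread("pics/top0.png"); hsv=cv2.cvtColor(im,cv2.COLOR_BGR2HSV)
d=np.load("top0.npy"); Z=cloud("top",d)[...,2]
wood=(hsv[...,1]>70)&(hsv[...,0]<35)&(hsv[...,2]>120)&(Z>30)
def fit(n,pts,z):
    w=np.array([dk(ray("top",u,v,z)) for u,v in pts]); vx,vy,x0,y0=cv2.fitLine(w.astype(np.float32),cv2.DIST_HUBER,0,.01,.01).ravel()
    print(n,"dock pt",round(float(x0),1),round(float(y0),1),"deg",round(float(np.degrees(np.arctan2(vy,vx)))%180,2),"res",np.abs((w-[x0,y0])@[-vy,vx]).mean().round(2))
pts=[]
for u in range(228,264):
    v=np.nonzero(wood[175:205,u])[0]
    if len(v): pts.append((u,175+v.max()+.5))
fit("+x wall",pts,68)
pts=[]
for v in range(196,222):
    u=np.nonzero(wood[v,205:228])[0]
    if len(u): pts.append((205+u.max()+.5,v))
print(pts[::4]);fit("tail",pts,68)
H=cv2.medianBlur(Z.astype(np.float32),3)>28
fit("nose",[(282-1-np.argmax(H[v,255:282][::-1])+.5,v) for v in range(184,207)],68)
print("plate",dk([512.8,396.5]),"lid",dk([534,256.7]),"pin",dk([475.7,108.3]))
# side check of plate/lid/pin height with depth
ds=np.load("side0.npy"); Q=cloud("side",ds); D=dk(Q); 
for n,c,r in(("plate",(-9.5,384.5),20),("lid",(-15,243),34),("pin",(-100,108.5),10),("deck",(0,0),30)):
    m=np.hypot(D[...,0]-c[0],D[...,1]-c[1])<r; print(n,"top z side",np.percentile(Q[m][:,2],[50,95,98]).round(1))
s=ctrl.read_state(); print(s["tcp_pos"],dk(s["tcp_pos"]))
E
```

```text
+x wall dock pt 54.7 286.6 deg 92.23 res 0.85
[(np.float64(217.5), 196), (np.float64(217.5), 200), (np.float64(218.5), 204), (np.float64(219.5), 208), (np.float64(220.5), 212), (np.float64(222.5), 216), (np.float64(223.5), 220)]
tail dock pt -19.2 390.5 deg 5.87 res 1.78
nose dock pt -11.7 198.7 deg 2.24 res 0.82
plate [ -9.3305976  384.38323313] lid [-14.82531783 243.09173285] pin [-100.01769552  108.31892853]
plate top z side [ 75.5 101.9 102.6]
lid top z side [ 93.5 121.  121.8]
pin top z side [ 79.2 109.2 110.1]
deck top z side [50.3 52.5 52.9]
[273.27963678 561.60491573 230.61410485] [-213.49004698  591.62356903]
```

```bash
cat >> h.py <<'E'
from scipy.spatial.transform import Rotation as Ro
def rel(dx,dy,z,c=None):
    """shift (m) in tool axes to dock x,y and height z, from c or the measured pose; and tool y heading minus dock y, deg"""
    s=ctrl.read_state(); R=Ro.from_rotvec(s["ee_rot"]).as_matrix(); g=np.r_[O+dx*ex+dy*ey,z]
    h=np.degrees(np.arctan2(R[1,1],R[0,1]))-100.85
    print("t",s["time_s"].round(2) if hasattr(s["time_s"],'round') else s["time_s"],"shift",(R.T@(g-(s["tcp_pos"] if c is None else c))/1000).round(4),"heading",round(h,2),"at dock",dk(s["tcp_pos"]).round(1),s["tcp_pos"][2].round(1),"F",np.round(s["wrist_force"],1),"Fdock",np.round([s["wrist_force"][:2]@ex,s["wrist_force"][:2]@ey],1),"tilt",R[:,2].round(3))
E
python3 -c "
from h import *
rel(-9.2,384.7,170,np.array([273.456,562.017,231.323]))"
```

```text
t 0.1 shift [-0.2875 -0.0437  0.0614] heading -36.8 at dock [-213.5  591.6] 230.6 F [-0.   1.   0.5] Fdock [0.2 1. ] tilt [-0.    -0.001 -1.   ]
```

Request:
{"name": "arm_command", "arguments": {
  "commands": [
    [1,[-0.05,-0.008,0.005],-8],
    [1,[-0.11,-0.017,0.015],-16],
    [1,[-0.17,-0.026,0.03],-24],
    [1,[-0.23,-0.035,0.045],-32],
    [1,[-0.27,-0.041,0.055],-37],
    [1,[-0.2875,-0.0437,0.061],-39],
    [1,[-0.2875,-0.0437,0.061],-39],
    [1,[-0.2875,-0.0437,0.061],-39]
  ],
  "grip_force": 90
}}

```text
time_s: 1.1
tcp_pos: [511.7, 398.1, 170.4]
ee_rot: [0.358, -3.121, -0.001]
wrist_force: [-0.0, 0.3, -0.0]
opening: 85.6
grip_force: 0.0
```

```bash
python3 -c "
from h import *
rel(-9.2,384.7,85)"
```

```text
t 1.1 shift [-0.0009 -0.0015  0.0854] heading 2.23 at dock [-10.1 386.1] 170.4 F [-0.   0.3 -0. ] Fdock [0.  0.3] tilt [-0.001  0.001 -1.   ]
```

Request:
{"name": "arm_command", "arguments": {
  "commands": [
    [1,[-0.0005,-0.001,0.03],0],
    [1,[-0.0005,-0.0015,0.055],0],
    [1,[-0.0005,-0.0015,0.075],0],
    [1,[-0.0005,-0.0015,0.084],0],
    [1,[-0.0005,-0.0015,0.084],0],
    [1,[-0.0005,-0.0015,0.084],0]
  ]
}}

```text
time_s: 1.85
tcp_pos: [513.9, 396.3, 87.4]
ee_rot: [-0.357, 3.12, 0.002]
wrist_force: [-0.2, 0.0, -0.3]
opening: 85.1
grip_force: 0.0
```

```bash
python3 - <<'E'
from h import *
rel(-9.2,384.7,85)
im,d=grab("top"); a=im[175:230,195:295]; im2,_=grab("side"); b=im2[150:250,225:315]
a=cv2.resize(a,(700,385),interpolation=cv2.INTER_CUBIC); b=cv2.resize(b,(440,489)[:2],interpolation=cv2.INTER_CUBIC)[:,:]
b=cv2.resize(im2[150:250,225:325],(200*2,200*2)[:2],interpolation=cv2.INTER_CUBIC)
cv2.imwrite("pics/g.png",np.hstack([cv2.resize(a,(400,400)),b]))
E
```

```text
t 1.85 shift [0.0009 0.0007 0.0024] heading 2.22 at dock [ -8.3 384. ] 87.4 F [-0.2  0.  -0.3] Fdock [-0.2  0.1] tilt [ 0.001  0.001 -1.   ]
```

View pics/g.png

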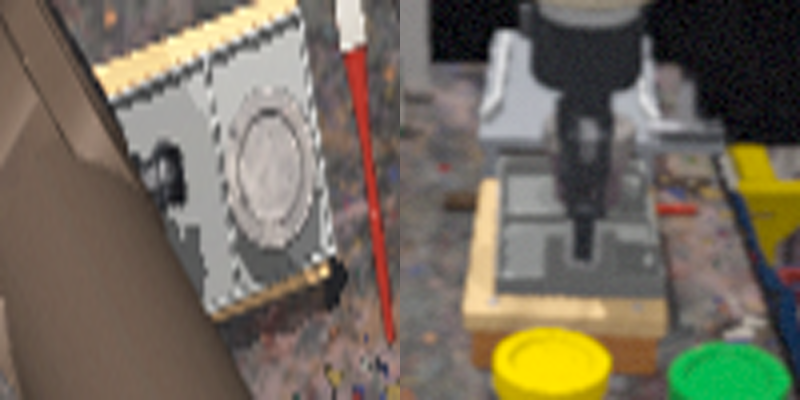

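The side half shows the finger at (583,240) in front of the middle of the grip plate. The top half shows one finger inside the tray at (165,175) and the tub undisturbed. I'll close the gripper.

Request:
{"name": "arm_command", "arguments": {
  "commands": [
    [1,[0.0,0.0005,0.003],0],
    [0,[0.0,0.0005,0.003],0],
    [0,[0.0,0.0005,0.003],0],
    [0,[0.0,0.0005,0.003],0],
    [0,[0.0,0.0005,0.003],0],
    [0,[0.0,0.0005,0.003],0],
    [0,[0.0,0.0005,0.003],0],
    [0,[0.0,0.0005,0.003],0]
  ],
  "grip_force": 90
}}

```text
time_s: 2.95
tcp_pos: [513.6, 396.6, 83.7]
ee_rot: [-0.357, 3.121, 0.001]
wrist_force: [-1.4, 2.1, 5.7]
opening: 5.9
grip_force: 88.9
```

```bash
python3 -c "
from h import *
rel(-9.2,384.7,85)"
```

```text
t 2.95 shift [ 0.0006  0.0004 -0.0013] heading 2.22 at dock [ -8.6 384.3] 83.7 F [-1.4  2.1  5.7] Fdock [-1.   2.3] tilt [ 0.     0.001 -1.   ]
```

```bash
python3 -c "
from h import *
rel(0.3,355,83.7)"
```

```text
t 2.95 shift [-0.0077 -0.0297 -0.0001] heading 2.22 at dock [ -8.6 384.3] 83.7 F [-1.4  2.1  5.7] Fdock [-1.   2.3] tilt [ 0.     0.001 -1.   ]
```

Request:
{"name": "arm_command", "arguments": {
  "commands": [
    [0,[0,0,0.001],0],
    [0,[-0.001,-0.004,0.001],0.3],
    [0,[-0.0025,-0.009,0.001],0.8],
    [0,[-0.004,-0.015,0.001],1.3],
    [0,[-0.006,-0.021,0.001],1.8],
    [0,[-0.0072,-0.027,0.001],2.1],
    [0,[-0.0077,-0.0297,0.001],2.22],
    [0,[-0.0077,-0.0297,0.001],2.22]
  ]
}}

```text
time_s: 3.95
tcp_pos: [527.6, 372.1, 83.7]
ee_rot: [-0.299, 3.126, 0.007]
wrist_force: [-2.8, 8.6, 7.7]
opening: 5.9
grip_force: 89.5
```

```bash
python3 - <<'E'
from h import *
rel(0.3,355,83.7)
im,d=grab("top"); np.save("d1.npy",d); cv2.imwrite("pics/t1.png",im)
P=cloud("top",d); Z=cv2.medianBlur(P[...,2].astype(np.float32),3); H=Z>28
w=[]
for v in range(183,206):
    u=282+5-1-np.argmax(H[v,255:287][::-1])+.5; w.append(dk(ray("top",u,v,68)))
w=np.float32(w); print(w[::4].round(1)); vx,vy,x0,y0=cv2.fitLine(w,cv2.DIST_HUBER,0,.01,.01).ravel(); print("nose",x0,y0,np.degrees(np.arctan(vy/vx)))
m=np.zeros_like(H); m[175:225,240:290]=(Z>108)[175:225,240:290]&(Z<130)[175:225,240:290]
D=dk(P)[m]; D=D[D[:,1]<280]; print("lid",len(D),D.mean(0), cv2.minEnclosingCircle(np.float32(D)))
E
```

```text
t 3.95 shift [ 0.0003 -0.0026 -0.    ] heading 0.07 at dock [  0.6 357.6] 83.7 F [-2.8  8.6  7.7] Fdock [-1.1  8.9] tilt [ 0.001  0.005 -1.   ]
[[ 24.  171.4]
 [ 10.  171.1]
 [ -4.  170.8]
 [-17.9 170.5]
 [-31.8 170.1]
 [-45.7 169.8]]
nose -14.80521 170.91211 0.074479
lid 394 [-12.19243467 214.40010112] ((-45.79825973510742, 215.779541015625), 70.15380096435547)
```

Request:
{"name": "arm_command", "arguments": {
  "commands": [
    [0,[0,0,0.0025],0],
    [0,[0,-0.005,0.0025],0],
    [0,[0,-0.011,0.0025],0],
    [0,[0,-0.017,0.0025],0],
    [0,[0,-0.023,0.0025],0],
    [0,[0,-0.029,0.0025],0],
    [0,[0,-0.035,0.0025],0],
    [0,[0,-0.04,0.0025],0],
    [0,[0,-0.04,0.0025],0]
  ]
}}

```text
time_s: 5.12
tcp_pos: [536.5, 336.6, 83.6]
ee_rot: [-0.301, 3.12, 0.016]
wrist_force: [-2.6, 13.6, 20.2]
opening: 5.8
grip_force: 91.2
```

```bash
python3 - <<'E'
from h import *
rel(0.3,230,83.7)
im,d=grab("top"); P=cloud("top",d); D=dk(P)
m=(abs(D[...,0])<62)&(D[...,1]>128)&(D[...,1]<160)&(P[...,2]>40)&(P[...,2]<90)
m2=(abs(D[...,0]+12)<20)&(D[...,1]<220)&(P[...,2]>105)&(P[...,2]<130)
q=P[m2]; print(m.sum(),D[m][:,1].min(),len(q),np.percentile(q[:,2],[10,50,90]))
A=np.c_[D[m2],np.ones(len(q))]; print("lid plane slope", np.linalg.lstsq(A,q[:,2],rcond=None)[0])
E
```

```text
t 5.125 shift [ 0.0026 -0.0911 -0.001 ] heading 0.18 at dock [  2.6 321.1] 83.6 F [-2.6 13.6 20.2] Fdock [ 0.  13.8] tilt [ 0.006  0.011 -1.   ]
180 134.33202471545582 276 [112.96909581 117.19430222 122.07907914]
lid plane slope [ 3.91442654e-02 -9.85632366e-03  1.19446189e+02]
```

Request:
{"name": "arm_command", "arguments": {
  "commands": [
    [0,[0.0005,-0.006,0],0],
    [0,[0.001,-0.012,0],0],
    [0,[0.0015,-0.018,0],0],
    [0,[0.002,-0.024,0],0],
    [0,[0.002,-0.03,0],0.1],
    [0,[0.002,-0.036,0],0.1],
    [0,[0.002,-0.042,0],0.1],
    [0,[0.002,-0.048,0],0.1],
    [0,[0.002,-0.054,0],0.1]
  ]
}}

```text
time_s: 6.3
tcp_pos: [544.9, 284.4, 83.6]
ee_rot: [-0.301, 3.12, 0.017]
wrist_force: [-3.0, 17.4, 19.7]
opening: 5.9
grip_force: 91.3
```

```bash
python3 - <<'E'
from h import *
rel(0.3,228,83.7)
im,d=grab("top"); a=cv2.resize(im[145:230,200:392],None,fx=4,fy=4,interpolation=cv2.INTER_CUBIC); im2,_=grab("side")
b=cv2.resize(im2[140:240,220:320],(250,250)); a[:,:0]=0
cv2.imwrite("pics/t2.png",np.vstack([a,np.hstack([b,np.zeros((250,a.shape[1]-250,3),np.uint8)])]))
E
```

```text
t 6.3 shift [ 0.0009 -0.0402 -0.0005] heading 0.17 at dock [  1.1 268.2] 83.6 F [-3.  17.4 19.7] Fdock [ 0.3 17.7] tilt [ 0.006  0.011 -1.   ]
```

View pics/t2.png

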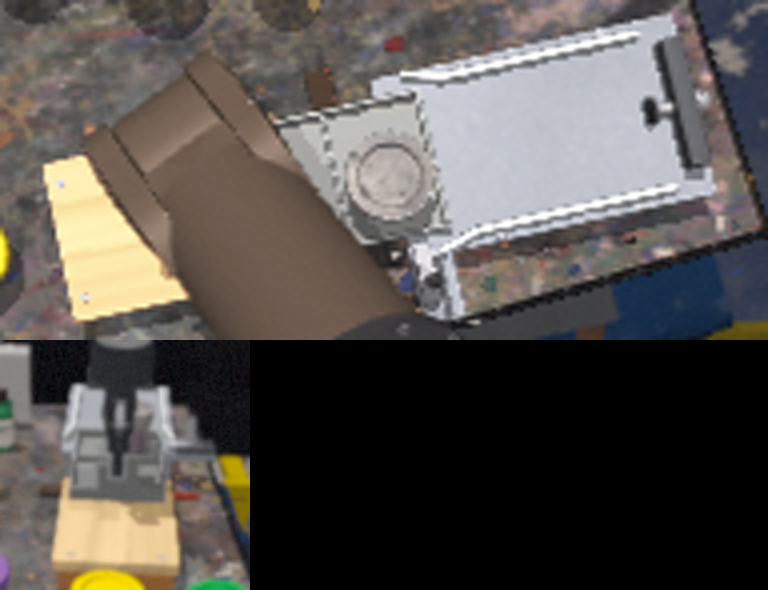

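The nose is on the deck between the flares at crop (440,180) and the tub stands at (390,175). I'll carry on, easing the downward press.

Request:
{"name": "arm_command", "arguments": {
  "commands": [
    [0,[0.0003,-0.006,0],0],
    [0,[0.0006,-0.012,0],0],
    [0,[0.0008,-0.018,0],0.1],
    [0,[0.0008,-0.024,0],0.15],
    [0,[0.0008,-0.03,0],0.15],
    [0,[0.0008,-0.036,-0.001],0.15],
    [0,[0.0008,-0.041,-0.002],0.15],
    [0,[0.0008,-0.044,-0.003],0.15],
    [0,[0.0008,-0.046,-0.0035],0.15],
    [0,[0.0008,-0.046,-0.0035],0.15]
  ]
}}

```text
time_s: 7.65
tcp_pos: [551.5, 232.0, 83.7]
ee_rot: [-0.291, 3.127, 0.002]
wrist_force: [-0.6, 4.9, 2.8]
opening: 5.9
grip_force: 88.8
```

```bash
python3 - <<'E'
from h import *
rel(0.3,120,84)
E
```

```text
t 7.65 shift [-0.003  -0.0955 -0.0005] heading -0.21 at dock [ -2.3 215.6] 83.7 F [-0.6  4.9  2.8] Fdock [0.3 5. ] tilt [ 0.001  0.002 -1.   ]
```

Request:
{"name": "arm_command", "arguments": {
  "commands": [
    [0,[-0.0008,-0.006,-0.0002],-0.1],
    [0,[-0.0015,-0.014,-0.0004],-0.2],
    [0,[-0.002,-0.023,-0.0004],-0.2],
    [0,[-0.0023,-0.032,-0.0004],-0.2],
    [0,[-0.0025,-0.041,-0.0004],-0.2],
    [0,[-0.0025,-0.05,-0.0004],-0.2],
    [0,[-0.0025,-0.059,-0.0004],-0.2],
    [0,[-0.0025,-0.066,-0.0004],-0.2],
    [0,[-0.0025,-0.071,-0.0004],-0.2],
    [0,[-0.0025,-0.071,-0.0004],-0.2]
  ]
}}

```text
time_s: 8.9
tcp_pos: [566.6, 161.5, 83.7]
ee_rot: [0.295, -3.128, -0.0]
wrist_force: [-0.6, 2.7, 2.5]
opening: 5.7
grip_force: 88.7
```

```bash
python3 - <<'E'
from h import *
rel(0.3,110,84)
E
```

```text
t 8.9 shift [-0.001  -0.0334 -0.0003] heading -0.08 at dock [ -0.7 143.4] 83.7 F [-0.6  2.7  2.5] Fdock [-0.1  2.7] tilt [-0.  0. -1.]
```

Request:
{"name": "arm_command", "arguments": {
  "commands": [
    [0,[-0.0003,-0.007,0],0],
    [0,[-0.0006,-0.015,0],0],
    [0,[-0.0008,-0.023,0],0],
    [0,[-0.001,-0.03,0],-0.1],
    [0,[-0.001,-0.035,0],-0.1],
    [0,[-0.001,-0.036,0],-0.1],
    [0,[-0.001,-0.036,0],-0.1]
  ]
}}

```text
time_s: 9.78
tcp_pos: [574.2, 127.0, 83.7]
ee_rot: [0.299, -3.127, -0.001]
wrist_force: [0.4, 4.7, 2.0]
opening: 5.9
grip_force: 88.7
```

```bash
python3 - <<'E'
from h import *
rel(0.3,90,84)
E
```

```text
t 9.775 shift [-0.     -0.0181 -0.0004] heading 0.07 at dock [  0.3 108.1] 83.7 F [0.4 4.7 2. ] Fdock [1.2 4.5] tilt [-0.     0.001 -1.   ]
```

Request:
{"name": "arm_command", "arguments": {
  "commands": [
    [0,[0,-0.002,0],0],
    [0,[0,-0.004,0],0],
    [0,[0,-0.006,0],0],
    [0,[0,-0.008,0],0],
    [0,[0,-0.009,0],0]
  ]
}}

```text
time_s: 10.4
tcp_pos: [575.8, 118.5, 83.7]
ee_rot: [0.299, -3.127, -0.002]
wrist_force: [-0.6, 5.6, 2.1]
opening: 5.8
grip_force: 88.7
```

Request:
{"name": "arm_command", "arguments": {
  "commands": [
    [0,[0,-0.001,0],0],
    [0,[0,-0.002,0],0],
    [0,[0,-0.003,0],0]
  ]
}}

```text
time_s: 10.78
tcp_pos: [576.4, 115.7, 83.6]
ee_rot: [0.299, -3.127, -0.002]
wrist_force: [-1.3, 6.2, 1.9]
opening: 5.7
grip_force: 88.7
```

Request:
{"name": "arm_command", "arguments": {
  "commands": [
    [0,[0,-0.001,0],0],
    [0,[0,-0.002,0],0],
    [0,[0,-0.003,0],0]
  ]
}}

```text
time_s: 11.15
tcp_pos: [577.0, 112.7, 83.7]
ee_rot: [0.3, -3.127, -0.002]
wrist_force: [-1.2, 7.3, 2.3]
opening: 6.0
grip_force: 88.7
```

Request:
{"name": "arm_command", "arguments": {
  "commands": [
    [0,[0,-0.001,0],0],
    [0,[0,-0.002,0],0],
    [0,[0,-0.002,0],0]
  ]
}}

```text
time_s: 11.52
tcp_pos: [577.4, 110.6, 83.7]
ee_rot: [0.299, -3.127, -0.001]
wrist_force: [-1.2, 4.4, 2.4]
opening: 5.5
grip_force: 88.7
```

```bash
python3 - <<'E'
from h import *
rel(0.3,90,84)
E
```

```text
t 11.525 shift [-0.     -0.0014 -0.0003] heading 0.08 at dock [ 0.3 91.4] 83.7 F [-1.2  4.4  2.4] Fdock [-0.4  4.6] tilt [-0.     0.001 -1.   ]
```

Not touching the bumper yet. I'll carry on in 2 mm steps.

Request:
{"name": "arm_command", "arguments": {
  "commands": [
    [0,[0,-0.001,0],0],
    [0,[0,-0.002,0],0],
    [0,[0,-0.002,0],0]
  ]
}}

```text
time_s: 11.9
tcp_pos: [577.8, 108.6, 83.7]
ee_rot: [0.299, -3.127, -0.001]
wrist_force: [-1.3, 5.2, 2.5]
opening: 5.9
grip_force: 88.7
```

Request:
{"name": "arm_command", "arguments": {
  "commands": [
    [0,[0,-0.001,0],0],
    [0,[0,-0.002,0],0],
    [0,[0,-0.002,0],0]
  ]
}}

```text
time_s: 12.28
tcp_pos: [578.1, 106.6, 83.7]
ee_rot: [0.299, -3.127, -0.001]
wrist_force: [-1.5, 6.0, 1.0]
opening: 6.0
grip_force: 88.7
```

Request:
{"name": "arm_command", "arguments": {
  "commands": [
    [0,[0,-0.001,0],0],
    [0,[0,-0.002,0],0],
    [0,[0,-0.002,0],0]
  ]
}}

```text
time_s: 12.65
tcp_pos: [578.3, 105.5, 83.7]
ee_rot: [0.3, -3.127, -0.003]
wrist_force: [-0.6, 7.1, 2.7]
opening: 5.7
grip_force: 88.7
```

Request:
{"name": "arm_command", "arguments": {
  "commands": [
    [0,[0,-0.001,0],0],
    [0,[0,-0.002,0],0],
    [0,[0,-0.002,0],0]
  ]
}}

```text
time_s: 13.02
tcp_pos: [578.4, 105.5, 83.7]
ee_rot: [0.302, -3.126, -0.006]
wrist_force: [-3.5, 12.4, 3.0]
opening: 5.9
grip_force: 88.7
```

Contact: y stays at 105.5 while the force rises about 2.8 N/mm. Friction takes about 5 N, so I'll press 2.5 mm further, which should put about 15 N on the bumper, and hold.

Request:
{"name": "arm_command", "arguments": {
  "commands": [
    [0,[0,-0.001,0],0],
    [0,[0,-0.002,0],0],
    [0,[0,-0.0025,0],0],
    [0,[0,-0.0025,0],0],
    [0,[0,-0.0025,0],0],
    [0,[0,-0.0025,0],0],
    [0,[0,-0.0025,0],0]
  ]
}}

```text
time_s: 13.9
tcp_pos: [578.3, 105.4, 83.7]
ee_rot: [0.305, -3.126, -0.009]
wrist_force: [-3.6, 19.5, 1.3]
opening: 6.1
grip_force: 88.9
```

```bash
python3 - <<'E'
from h import *
rel(0.3,90,84)
E
```

```text
t 13.9 shift [-0.0001  0.0039 -0.0003] heading 0.3 at dock [ 0.2 86.1] 83.7 F [-3.6 19.5  1.3] Fdock [ 0.1 19.8] tilt [-0.001  0.006 -1.   ]
```

Request:
{"name": "arm_command", "arguments": {
  "commands": [
    [0,[0,0.002,0],0],
    [0,[0,0.004,0],0],
    [0,[0,0.006,0],0],
    [0,[0,0.006,0],0],
    [0.5,[0,0.006,0],0],
    [0.5,[0,0.006,0],0],
    [0.5,[0,0.006,0],0],
    [0.5,[0,0.006,0],0],
    [0.5,[0,0.006,-0.002],0]
  ]
}}

```text
time_s: 15.02
tcp_pos: [578.4, 105.1, 85.6]
ee_rot: [0.298, -3.127, 0.0]
wrist_force: [0.0, 0.7, -0.0]
opening: 42.5
grip_force: 0.0
```

```bash
python3 - <<'E'
from h import *
rel(-122,109,170)
E
```

```text
t 15.025 shift [ 0.1223  0.0232 -0.0843] heading 0.03 at dock [ 0.3 85.8] 85.6 F [ 0.   0.7 -0. ] Fdock [0.1 0.7] tilt [-0. -0. -1.]
```

Request:
{"name": "arm_command", "arguments": {
  "commands": [
    [0.5,[0,0,-0.03],0],
    [0.5,[0,0,-0.06],0],
    [0,[0,0,-0.084],0],
    [0,[0.03,0.006,-0.084],0],
    [0,[0.07,0.014,-0.084],0],
    [0,[0.11,0.021,-0.084],0],
    [0,[0.1283,0.0232,-0.084],0],
    [0,[0.1283,0.0232,-0.084],0],
    [0,[0.1283,0.0232,-0.084],0]
  ]
}}

```text
time_s: 16.15
tcp_pos: [449.1, 103.9, 170.0]
ee_rot: [-0.297, 3.126, 0.0]
wrist_force: [-0.5, -0.4, -0.9]
opening: -0.1
grip_force: 0.0
```

```bash
python3 - <<'E'
from h import *
rel(-128,109,80)
im,d=grab("top"); a=cv2.resize(im[150:230,280:400],None,fx=5,fy=5,interpolation=cv2.INTER_CUBIC); cv2.imwrite("pics/t3.png",a)
P=cloud("top",d); D=dk(P); m=(abs(D[...,0]+5)<36)&(D[...,1]<0)&(D[...,1]>-100)&(P[...,2]>105)&(P[...,2]<130)
print("lid",D[m].mean(0),P[m][:,2].mean())
E
```

```text
t 16.15 shift [0.0012 0.     0.09  ] heading 0.02 at dock [-126.9  109. ] 170.0 F [-0.5 -0.4 -0.9] Fdock [-0.6 -0.3] tilt [ 0.001  0.    -1.   ]
lid [-10.0112602  -56.09374535] 117.65559861035914
```

View pics/t3.png

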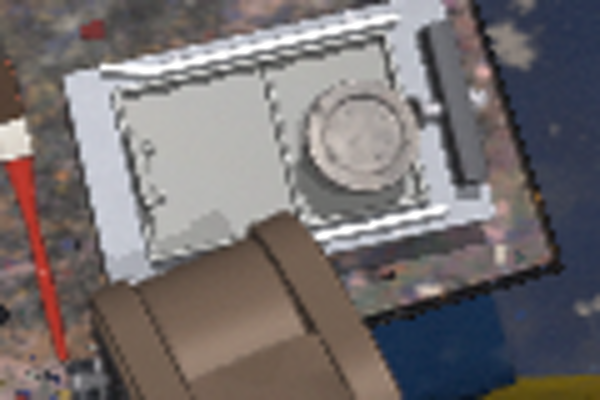

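The tray is home against the bumper at crop (430,115) and the tub stands at (360,140). The fingers are over the -x side of the pin. I'll descend, then push.

Request:
{"name": "arm_command", "arguments": {
  "commands": [
    [0,[0.002,0,0.03],0],
    [0,[0.002,0,0.06],0],
    [0,[0.002,0,0.08],0],
    [0,[0.002,0,0.088],0],
    [0,[0.002,0,0.088],0]
  ]
}}

```text
time_s: 16.82
tcp_pos: [446.5, 103.4, 81.5]
ee_rot: [0.298, -3.127, 0.0]
wrist_force: [-0.4, -0.4, 0.2]
opening: 0.1
grip_force: 0.0
```

```bash
python3 - <<'E'
from h import *
rel(-72,109,82)
E
```

```text
t 16.825 shift [-0.0576 -0.     -0.0005] heading 0.02 at dock [-129.6  109. ] 81.5 F [-0.4 -0.4  0.2] Fdock [-0.5 -0.4] tilt [-0.001 -0.    -1.   ]
```

Request:
{"name": "arm_command", "arguments": {
  "commands": [
    [0,[-0.006,0,0],0],
    [0,[-0.012,0,0],0],
    [0,[-0.018,0,0],0],
    [0,[-0.024,0,0],0],
    [0,[-0.03,0,0],0],
    [0,[-0.036,0,0],0],
    [0,[-0.042,0,0],0],
    [0,[-0.048,0,0],0],
    [0,[-0.05,0,0],0]
  ]
}}

```text
time_s: 17.95
tcp_pos: [495.7, 112.9, 81.7]
ee_rot: [-0.298, 3.127, 0.0]
wrist_force: [-2.0, -0.7, 1.3]
opening: 0.0
grip_force: 1.0
```

Request:
{"name": "arm_command", "arguments": {
  "commands": [
    [0,[-0.002,0,0],0],
    [0,[-0.004,0,0],0],
    [0,[-0.005,0,0],0],
    [0,[-0.005,0,0],0]
  ]
}}

```text
time_s: 18.45
tcp_pos: [497.5, 113.2, 81.3]
ee_rot: [0.298, -3.123, 0.001]
wrist_force: [-10.6, -2.4, 8.0]
opening: -0.1
grip_force: 5.4
```

Request:
{"name": "arm_command", "arguments": {
  "commands": [
    [0,[-0.001,0,0],0],
    [0,[-0.002,0,0],0],
    [0,[-0.002,0,0],0]
  ]
}}

```text
time_s: 18.82
tcp_pos: [497.8, 113.2, 81.0]
ee_rot: [0.298, -3.119, 0.002]
wrist_force: [-16.1, -2.1, 12.6]
opening: -0.1
grip_force: 8.0
```

```bash
python3 - <<'E'
from h import *
rel(-72,109,82)
E
```

```text
t 18.825 shift [-0.0054  0.     -0.001 ] heading 0.05 at dock [-77.4 109. ] 81.0 F [-16.1  -2.1  12.6] Fdock [-16.2   1. ] tilt [-0.008 -0.002 -1.   ]
```

Request:
{"name": "arm_command", "arguments": {
  "commands": [
    [0,[0.005,0,0],0],
    [0,[0.012,0,0],0],
    [0,[0.025,0,0],0],
    [0,[0.025,0,-0.04],0],
    [0,[0.025,0,-0.09],0],
    [0,[0.05,0.06,-0.12],0],
    [0,[0.08,0.12,-0.12],0],
    [0,[0.08,0.18,-0.12],0],
    [0,[0.08,0.21,-0.12],0],
    [0,[0.08,0.21,-0.12],0]
  ]
}}

```text
time_s: 20.08
tcp_pos: [382.2, 308.4, 201.8]
ee_rot: [-0.307, 3.126, 0.003]
wrist_force: [0.4, -0.4, -0.8]
opening: 0.1
grip_force: 0.0
```

```bash
python3 - <<'E'
from h import *
rel(-128,109,80)
im,d=grab("top"); a=cv2.resize(im[150:230,270:400],None,fx=5,fy=5,interpolation=cv2.INTER_CUBIC); cv2.imwrite("pics/t4.png",a)
P=cloud("top",d); D=dk(P); Z=P[...,2]
m=(abs(D[...,1]-109)<12)&(abs(D[...,0]+70)<45)&(Z>95)&(Z<125); print("pin",m.sum(),D[m].mean(0))
m=(abs(D[...,0]+5)<45)&(D[...,1]<0)&(D[...,1]>-110)&(Z>108)&(Z<130); print("lid",D[m].mean(0))
m=(abs(D[...,0])<40)&(abs(D[...,1]-87)<12)&(Z>90)&(Z<112); print("plate",m.sum(),D[m].mean(0),cv2.minAreaRect(np.float32(D[m])))
E
```

```text
t 20.075 shift [-0.0248 -0.2138  0.1214] heading 0.35 at dock [-154.2  322.4] 201.8 F [ 0.4 -0.4 -0.8] Fdock [ 0.4 -0.4] tilt [ 0.     0.002 -1.   ]
pin 14 [-60.12270168 108.17762701]
lid [-11.63139657 -56.25980494]
plate 40 [-0.2147305  85.82266658] ((0.9187469482421875, 85.86934661865234), (47.915924072265625, 8.006440162658691), 1.1519275903701782)
```

View pics/t4.png

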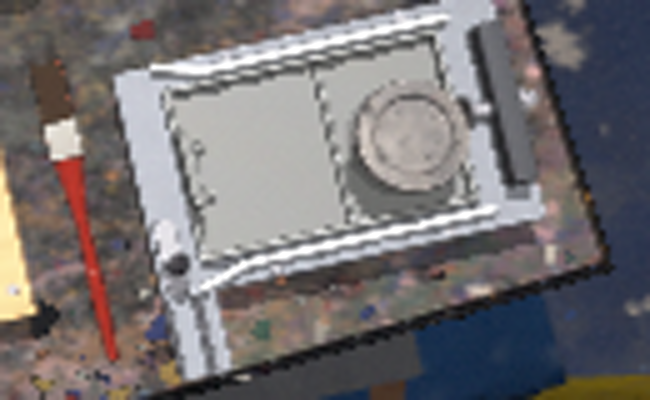

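The tray and tub are fine. The bolt pin at crop (178,263) has moved about 40 mm, which is too close to the 41 mm limit to trust. I'll measure it by the dark cap in both images.

```bash
python3 - <<'E'
from h import *
im0=cv2.imread("pics/top0.png"); im1,_=grab("top"); s0=cv2.imread("pics/side0.png"); s1,_=grab("side")
def blob(n,im,p):
    m=viewer.camera_model(n);K=np.array(m["camera_matrix"]);X=np.array(m["R"])@np.r_[O+p[0]*ex+p[1]*ey,109]+m["t"];u,v=(K@X)[:2]/X[2]
    u0,v0=int(round(u)),int(round(v)); r=6
    g=cv2.cvtColor(im,cv2.COLOR_BGR2GRAY)[v0-r:v0+r+1,u0-r:u0+r+1].astype(float)
    w=np.clip(110-g,0,None); 
    yy,xx=np.mgrid[:2*r+1,:2*r+1]; c=(u0-r+(w*xx).sum()/w.sum(), v0-r+(w*yy).sum()/w.sum())
    print(n,(u,v),c,dk(ray(n,*c,110)).round(1)); print(g.astype(int)) if n=="top" else 0
blob("top",im0,(-100,109)); blob("top",im1,(-57,109)); blob("side",s0,(-100,109)); blob("side",s1,(-57,109))
E
```

```text
top (np.float64(307.81052836020956), np.float64(214.53638712567567)) (np.float64(305.70023282887075), np.float64(215.99010477299186)) [-103.1  116.8]
[[118 162 225 227 227 229 118 106 123 125 196 116  86]
 [106 119 223 227 227 223 122 103 149 193 197 126  83]
 [ 82 103 133 218 226 224 145 120 122 188 199 165  91]
 [ 79 109  80 214 225 224 234 133 102 187 198 194 140]
 [ 77 110  86 224 207 148  95  64 100 188 198 208 132]
 [ 75  94 121 230 121  82  76  63  76 145 191 200 137]
 [ 74  70 105 139  80  67  68  60  66 125 190 200 158]
 [ 75  66  99 123 105  68  58  44  80 140 190 196 214]
 [ 72  70 112  80 140 134 116 141  89 117 189 196 200]
 [108  82 110  99 139 145 144 147  92 104 187 198 198]
 [ 76  54  67 116 131 144 147 146 134 117 121 185 196]
 [ 80  57  44 102 109 127 115 109 154 128 127 186 198]
 [ 78  81  49 106  91 120 126 128 192 119 111 188 197]]
top (np.float64(304.8257151890287), np.float64(201.6173547752528)) (np.float64(302.6616791354946), np.float64(202.84621778886117)) [-59.4 116.8]
[[103 163 227 228 227 229 177 191 196 135 191 117 173]
 [ 77 198 236 230 228 223 170 193 
[... 222 characters left out ...]
5 187 143 230 208]
 [ 97  66 190 163 136  91  79  66  81 185 198 126  92]
 [ 90  66 189 137  70  69  66  65  79 186 198 137 123]
 [ 95  73 131 136 122  63  48  37 142 194 198 198 198]
 [ 97 121  92 159 147 131 117 140 172 193 197 198 200]
 [ 97 119  82 191 198 152 143 142 139 188 196 186 253]
 [100  95  67 195 134 139 144 142 139 210 202 252 253]
 [161 101  62 149 150 159 137 120 100 211 200 141 131]]
side (np.float64(296.3203930696374), np.float64(168.1336548098873)) (np.float64(297.6058242329693), np.float64(166.38679147165885)) [-105.3   94.8]
side (np.float64(283.83154478416924), np.float64(167.7216268940982)) (np.float64(287.52980625931446), np.float64(164.65126676602085)) [-70.9  81.3]
```

```bash
python3 - <<'E'
from h import *
im0=cv2.imread("pics/top0.png"); im1,_=grab("top")
def c(im,u0,v0):
    g=255-cv2.cvtColor(im,cv2.COLOR_BGR2GRAY)[v0-2:v0+3,u0-3:u0+4].astype(float); w=np.clip(g-140,0,60); yy,xx=np.mgrid[:5,:7]
    p=(u0-3+(w*xx).sum()/w.sum(),v0-2+(w*yy).sum()/w.sum()); print(p,dk(ray("top",*p,110)).round(2))
c(im0,308,215); c(im1,305,203)
rel(-115,113,170)
E
```

```text
(np.float64(308.2961487383798), np.float64(214.99468791500664)) [-101.79  107.89]
(np.float64(305.2643312101911), np.float64(202.76273885350318)) [-60.99 108.53]
t 20.275 shift [-0.0383 -0.2044  0.0317] heading -0.07 at dock [-153.   317.5] 201.6 F [ 0.8 -0.   0.7] Fdock [ 0.8 -0.2] tilt [ 0.    -0.001 -1.   ]
```

The measured travel is 40.8 mm, so it needs another push. I'll push higher on the pin, a little further from the tray and slightly firmer.

Request:
{"name": "arm_command", "arguments": {
  "commands": [
    [0,[0,-0.05,0],0],
    [0,[-0.01,-0.1,0],0],
    [0,[-0.02,-0.15,0.01],0],
    [0,[-0.04,-0.19,0.03],0],
    [0,[-0.05,-0.2044,0.06],0],
    [0,[-0.05,-0.2044,0.09],0],
    [0,[-0.05,-0.2044,0.107],0],
    [0,[-0.05,-0.2044,0.107],0],
    [0,[-0.05,-0.2044,0.107],0]
  ]
}}

```text
time_s: 21.4
tcp_pos: [472.0, 113.4, 95.4]
ee_rot: [-0.296, 3.127, 0.0]
wrist_force: [-0.7, -0.2, -0.1]
opening: -0.1
grip_force: 0.0
```

```bash
python3 - <<'E'
from h import *
rel(-78,113,92)
E
```

```text
t 21.4 shift [-0.0246 -0.001   0.0035] heading -0.04 at dock [-102.6  114. ] 95.4 F [-0.7 -0.2 -0.1] Fdock [-0.7 -0.1] tilt [ 0.001  0.    -1.   ]
```

Request:
{"name": "arm_command", "arguments": {
  "commands": [
    [0,[-0.008,-0.001,0.001],0],
    [0,[-0.016,-0.001,0.001],0],
    [0,[-0.022,-0.001,0.001],0],
    [0,[-0.026,-0.001,0.001],0],
    [0,[-0.028,-0.001,0.001],0],
    [0,[-0.029,-0.001,0.001],0],
    [0,[-0.029,-0.001,0.001],0]
  ]
}}

```text
time_s: 22.28
tcp_pos: [496.8, 117.5, 93.0]
ee_rot: [0.297, -3.121, 0.002]
wrist_force: [-11.5, -2.6, 8.7]
opening: -0.0
grip_force: 5.7
```

Request:
{"name": "arm_command", "arguments": {
  "commands": [
    [0,[-0.0015,0,0],0],
    [0,[-0.003,0,0],0],
    [0,[-0.004,0,0],0],
    [0,[-0.004,0,0],0]
  ]
}}

```text
time_s: 22.78
tcp_pos: [497.4, 117.6, 92.7]
ee_rot: [0.297, -3.115, 0.004]
wrist_force: [-22.3, -4.6, 19.0]
opening: 0.1
grip_force: 11.7
```

```bash
python3 - <<'E'
from h import *
rel(-78,113,92)
E
```

```text
t 22.775 shift [ 0.0011 -0.0004  0.0007] heading 0.05 at dock [-76.9 113.4] 92.7 F [-22.3  -4.6  19. ] Fdock [-22.8  -0.3] tilt [-0.013 -0.004 -1.   ]
```

The pin stopped at the same place (-77) at a different height and under 23 N against about 2 N of friction, so the bolt is at its end stop. I'll retreat and do a last check.

Request:
{"name": "arm_command", "arguments": {
  "commands": [
    [0,[0.005,0,0],0],
    [0,[0.012,0,0],0],
    [0,[0.025,0,0],0],
    [0,[0.025,0,-0.04],0],
    [0,[0.025,0,-0.09],0],
    [0,[0.05,0.06,-0.11],0],
    [0,[0.08,0.12,-0.11],0],
    [0,[0.08,0.18,-0.11],0],
    [0,[0.08,0.2,-0.11],0],
    [0,[0.08,0.2,-0.11],0]
  ]
}}

```text
time_s: 24.02
tcp_pos: [386.6, 302.8, 203.8]
ee_rot: [-0.305, 3.127, 0.002]
wrist_force: [-0.1, -0.2, -0.6]
opening: 0.1
grip_force: 0.0
```

```bash
python3 - <<'E'
from h import *
im1,d=grab("top"); P=cloud("top",d); D=dk(P); Z=P[...,2]
u0,v0=305,203
g=255-cv2.cvtColor(im1,cv2.COLOR_BGR2GRAY)[v0-3:v0+3,u0-3:u0+4].astype(float); w=np.clip(g-140,0,60); yy,xx=np.mgrid[:6,:7]
p=(u0-3+(w*xx).sum()/w.sum(),v0-3+(w*yy).sum()/w.sum()); print("pin",p,dk(ray("top",*p,110)))
m=(abs(D[...,0])<40)&(abs(D[...,1]-87)<12)&(Z>90)&(Z<112); print("plate",cv2.minAreaRect(np.float32(D[m])))
m=(abs(D[...,0]+5)<45)&(D[...,1]<0)&(D[...,1]>-110)&(Z>108)&(Z<130); print("lid",D[m].mean(0),Z[m].mean())
s=ctrl.read_state(); print(s["time_s"],abs(s["dq"]).max(),s["wrist_force"])
E
```

```text
pin (np.float64(305.24600638977637), np.float64(202.76837060702874)) [-60.99215964 108.5944512 ]
plate ((-0.08275794982910156, 85.644287109375), (49.76353073120117, 7.8149638175964355), 0.024833420291543007)
lid [-11.64913147 -56.05714789] 117.80824198597047
24.075 0.03002920653403466 [-0.69897947 -0.99391979  0.77009925]
```

Request:
{"name": "arm_command", "arguments": {
  "commands": [
    [0,[0,0,0],0],
    [0,[0,0,0],0],
    [0,[0,0,0],0]
  ]
}}

```text
time_s: 24.45
tcp_pos: [388.2, 299.8, 203.8]
ee_rot: [-0.296, 3.127, -0.0]
wrist_force: [0.6, -1.3, -0.1]
opening: -0.3
grip_force: 0.0
```

```bash
python3 -c "
from rig import ctrl
print(ctrl.job_done())"
```

```text
the job is handed in; nothing more can be done
None
```

I handed the job in at 24.5 s with no verdict shown: the tray is home (pushed with about 15 N), the tub is standing and the arm is clear; the bolt is against its end stop, but the camera showed only about 40.8 mm of travel against the 41 mm required, so that is the one uncertain point.

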